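# Change over the lab bottle labeller

## Robot

A 7-joint arm with a two-finger parallel gripper is mounted at the origin on the work surface. World frame = base frame: x ahead of the robot, y to its left, z up, the work surface at z = 0. Lengths are in m, angles in rad, forces in N, time in s.
With the tool pointing down it reaches from about 0.35 to 0.9 m from the base axis. Payload 8.1 kg.
Tool frame: the origin (TCP) lies on the centre line of the jaws, within the pads' length; the fingertips stand 11 mm ahead of it and the grasp point (between the pads) lies 8 mm behind it (arm.nose_length is the distance from the TCP to the fingertips, in m); z points along the fingers, y is the line along which they close (so a half turn about z gives the same grasp; the last joint's range is limited). The gripper opens to 92 mm and grips with 3 to 60 N. Pads are 19 mm wide; open, the fingers measure 130 mm over their backs; the gripper's body (75 mm by 190 mm) begins 47 mm behind the grasp point.
Start: joints at [1.047, 0.434, 0.025, 1.573, -0.012, 1.134, -0.075], TCP at [0.255, -0.571, 0.238] pointing down, gripper open.
Joint ranges: [-2.62, 2.62], [-0.44, 2.09], [-1.27, 1.32], [0.08, 2.57], [-1.32, 4.46], [0.12, 2], [-2.74, 2.74]. Speed limits (rad/s): [2.22, 2.22, 3.01, 3.01, 3.14, 3.14, 3.14].

## Interface

Orientations are given as a rotation vector (axis times angle).
In Python, from cell import arm gives the robot as it stands.
- The arm moves only by the tool jog_arm, never from a script. Its argument "moves" is a list of rows, each a list of 4 numbers: the shift along the tool's x, y, z in m, then the turn about the tool's z in rad. In form: [[tx, ty, tz, spin], ...]. A call has 1 to 20 rows; each row is the pose to reach, as a shift and turn from the pose commanded when the call began, along the tool's axes at that moment; what a row does not reach only later rows make up. A row lasts 1/8 s, in which the tool goes at most 62.5 mm and 10.7 degrees, less where a joint would pass 70% of its speed; a pose out of reach is approached as far as the arm can. A call with a gripper value outside its range is refused whole. "hand" is the finger opening in m, from 0 to 0.0918, set as the call begins (left out, the last holds). The fingers move at their own pace and stop on an object; "newtons" is the grip in N (left out, the last holds). Time passes only in rows, so rows that repeat a pose let the fingers close. It gives the time, the measured TCP pose, the force, the opening and the grip force at its end, in the units of the state.
- arm.observe(): the state, without advancing time (a new reading comes with each control period).
- arm.get_image(name): name is "scene" or "top"; returns a dict with "color" (384x512x3 uint8, red, green, blue), "z_map" (384x512 float32, m along the optical axis (not along the pixel's ray), 0 where there is no reading), "fx", "fy", "cx", "cy" (pixels), "rvec" (rotation vector, rad) and "tvec" (3), from world to camera coordinates, as OpenCV has them. Camera axes: x right, y down, z forward; pixel columns grow to the right and rows downward; lengths in m; the calibration is good to about 2 mm. A picture is of the moment at which its call begins.
- arm.sign_off(): hands the job in; it is judged then, once.
The state is a dict: "clock": time; "joints": joint angles; "dq": joint speeds; "joint_efforts": joint torques, N m; "position": TCP position; "ee_rot": TCP orientation; "force": force on the tool from outside, world axes, zero at the start; "ft_torque": the same for the moment, N m; "width": opening from 0.0 (shut) to 1.0 (fully open); "gripper_force": force on a finger pad.
Only numpy, scipy, OpenCV 4.12 (cv2) and the standard library are available. Lean on these libraries where they do the work, as an engineer would, in place of code of your own. Each camera call takes 0.05 s, during which the arm holds its last target. There are 200 camera calls.

## Task

Change the labeller over for the container standing in its cradle: take the retaining disc off the supply spindle, throw the used backing roll from the take-up spindle into the scrap bin, move the empty core from the supply spindle to the take-up spindle, seat a roll of the right labels on the supply spindle (the 40 mm tall rolls are bottle labels, the 25 mm ones vial labels) and put the disc back on, flange down on the roll. Put every label roll left over on the two posts of the roll stand, flat on the base or on the roll below, in any mix but no more than two to a post. Leave the bottle, the vial and everything else on the bench where they are.

Things in the scene. Friction and masses are not known exactly. Their poses are not given: they have to be found in the camera images.
- labeller: bench labelling machine, fixed; front (-x) faces the robot. Cream deck, top 40 mm over the bench. Origin on the bench: deck reaches 100 mm ahead (-x), 120 behind, 180 to each side. Spindles at x -20, y +-120 mm; cradle at x -45, y 0; rollers and housing up to 103 mm over the bench within y +-60. The bench straight in front of it, between bin and nearest roll, is clear: the disc can be laid there
- supply_seat (a point): supply spindle (left, +y): upright steel spindle 21 mm thick standing 62 mm over its round aluminium platter (96 mm across, top 50 mm above the bench), the last 10 mm tapering to 10 mm. Point: on its axis at the platter's top face, z up. Spindle and platter turn together, lightly braked
- takeup_seat (a point): take-up spindle (right, -y): same spindle, 62 mm high, on a 72 mm aluminium flange, top 50 mm above the bench. Point: on its axis at the flange's top face, z up. Also turns, lightly braked
- cradle (a point): cradle of the labeller: black round pad in front of two black rubber rollers, midway between the spindles; the container to be labelled stands on it (either bottle or vial). Point: centre of the pad, 40 mm above the bench
- bottle: amber glass bottle with white cap, 50 mm across, 86 mm tall; stands on the deck, either in the cradle or on the grey outfeed pad at the deck's back right corner. Origin: centre of its underside
- vial: clear glass vial with white cap, 27 mm across, 57 mm tall; stands in whichever of the two places (cradle, outfeed pad) the bottle does not. Origin: centre of its underside
- disc: retaining disc, grey plastic: flange 62 mm across and 5 mm thick with a round grip hub 36 mm across on it, up to 31 mm in all, bored through 24.5 mm. At the start it is on the supply spindle, flange down, resting on the empty core. Pinch it by the hub from above. Origin: centre of the flange's underside, z up through the hub; 70 g
- core: empty cardboard core: tube 31 mm outside, 25 mm bore, 40 mm tall, 15 g; at the start on the supply spindle under the disc. Origin: centre of its underside
- backing: wound-up used backing paper: tan roll 50 mm outside, 25 mm bore, 40 mm tall, 55 g; at the start on the take-up spindle. Origin: centre of its underside
- tall1: roll of bottle labels: white paper ring, outside 60 mm, bore 25 mm (cardboard-lined), 40 mm tall, 85 g; lies flat on the bench, axis up, left of and in front of the labeller. Origin: centre of its underside, z along its axis.
- tall2: roll of bottle labels: white paper ring, outside 60 mm, bore 25 mm (cardboard-lined), 40 mm tall, 85 g; lies flat on the bench, axis up, left of and in front of the labeller. Origin: centre of its underside, z along its axis. Not always there.
- short1: roll of vial labels: white paper ring, outside 60 mm, bore 25 mm (cardboard-lined), 25 mm tall, 53 g; lies flat on the bench, axis up, left of and in front of the labeller. Origin: centre of its underside, z along its axis.
- short2: roll of vial labels: white paper ring, outside 60 mm, bore 25 mm (cardboard-lined), 25 mm tall, 53 g; lies flat on the bench, axis up, left of and in front of the labeller. Origin: centre of its underside, z along its axis. Not always there.
- post1_seat (a point): post of the roll stand at its right, near end (smaller x, more to -y). Stand: grey fixed base 90 x 200 mm, 12 mm thick, right of the labeller, with two upright steel posts 130 mm apart, each 21 mm thick, 66 mm high over the base, the last 10 mm tapering to 10 mm. Point: on the axis at the base's top face, z up; y runs along the base from this post to the other
- post2_seat (a point): the other post of the roll stand (larger x, more to the left), same shape. Point: on its axis at the base's top face, z up, y along the base (away from post1)
- bin_in (a point): scrap bin: open grey plastic box 110 mm (x) by 140 mm (y), 70 mm high, walls 4 mm, fixed, on the bench in front of the labeller, to the right. Point: centre of its inner floor; x, y along its sides
- dish1: bystander: closed petri dish, 91 mm across, 15 mm high, loose, left of the labeller; origin: centre of its underside
- dish2: bystander: closed petri dish like dish1, beyond the roll stand, near the colony counter
- marker: bystander: marker pen lying on the bench near the robot on the left, 127 mm long, 14 mm thick
Mind the look-alikes: they are no part of the job. What is shaped like the short1 but blue, orange or pink is not meant.

How it is judged:
By the outcome, as a careful person would: the job done as asked, in the order asked, and still so for the second after the job is handed in, with the robot touching nothing.
Of tall2, short2 only 1 to 2 are there at a start; the rules pass over those that are not, and their reading is None.
At some moment in a run one of tall1, tall2, short1, short2 may be knocked a few centimetres aside while the robot is not near it.
It also fails if it takes over 210 s, if anything falls off the work surface, if the arm or the gripper's body presses on something with over 40 N, if the wrist force passes 120 N, or if a joint passes its speed limit or range.

## Working session

There is one attempt and no reset: what is moved stays moved. The work goes in short steps, Python scripts to look and compute and a tool call to move; the robot and the scene stay as the last step left them, time stands still between calls to the robot, and variables do not carry over. Pictures are saved under pics/ and viewed, at most 14 in all, crops included, and the job is handed in when it is done.

Besides the shell and the picture viewer there is one more tool, called after ">>>" as name(argument=value, ...), one argument or row to a line, values as JSON. jog_arm: Moves the arm, as the interface text tells. Its arguments: {"type":"object","properties":{"moves":{"type":"array"},"hand":{"type":"number"},"newtons":{"type":"number"}},"required":["moves"]}

```bash
ls; mkdir -p pics; cat > h.py <<'E'
import numpy as np, cv2
from cell import arm
def cam(n):
    d=arm.get_image(n); d['R']=cv2.Rodrigues(np.array(d['rvec'],float))[0]; d['t']=np.array(d['tvec'],float).ravel(); return d
def cloud(d):
    z=d['z_map'].astype(float); v,u=np.mgrid[:z.shape[0],:z.shape[1]]
    P=np.stack([(u-d['cx'])/d['fx']*z,(v-d['cy'])/d['fy']*z,z],-1)
    W=(P-d['t'])@d['R']; W[z==0]=np.nan; return W
def ray(d,u,v,h):
    r=np.array([(u-d['cx'])/d['fx'],(v-d['cy'])/d['fy'],1.])@d['R']; c=-d['R'].T@d['t']
    return c+r*(h-c[2])/r[2]
def save(n,im): cv2.imwrite('pics/'+n,im[...,::-1])
E
python3 - <<'E'
from h import *
for n in('top','scene'):
    d=cam(n); save(n+'0.png',d['color']); np.savez(n+'0.npz',**d); print(n,d['fx'],-d['R'].T@d['t'],d['R'][2])
s=arm.observe(); print(s)
E
```

```text
pics
top 404.6200816958998 [0.33089851 0.05272532 1.2045247 ] [ 0.16418148  0.00518478 -0.98641652]
scene 398.59314094574523 [1.09737596 0.25312466 1.0940058 ] [-0.50538644 -0.16916798 -0.84614818]
{'clock': 0.1, 'joints': array([ 1.0474052 ,  0.435143  ,  0.02500768,  1.57398057, -0.01159064,
        1.13401246, -0.07508341]), 'dq': array([ 0.00089472, -0.00117159,  0.00117466, -0.00321238, -0.00039131,
       -0.00061165, -0.00064527]), 'joint_efforts': array([ 3.78047014e-03, -6.69120526e+01,  9.88382176e-01, -3.15140820e+01,
       -6.04379503e-02,  3.75243556e-02, -1.01578905e-06]), 'position': array([ 0.25505732, -0.57011298,  0.23704012]), 'ee_rot': array([-3.07104222e+00, -6.55711878e-01,  6.86201781e-04]), 'force': array([ 0.25593706, -0.40854078, -0.69439034]), 'ft_torque': array([-0.0475903 , -0.01698552,  0.02667404]), 'gripper_force': 0.0, 'width': 0.9989834448088472}
```

View pics/top0.png

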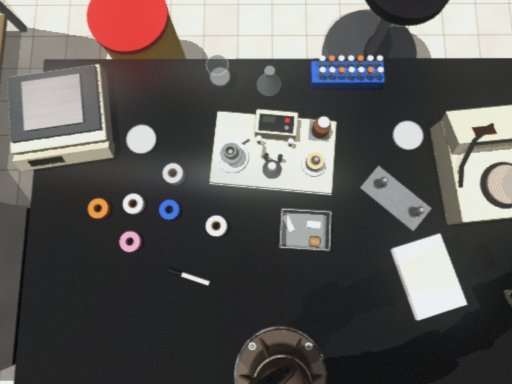

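View pics/scene0.png

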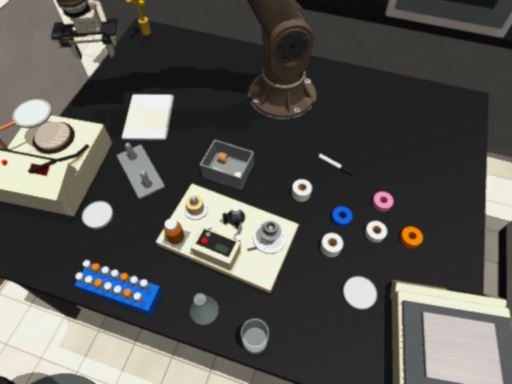

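The top view shows white rolls at (173,174), (133,204) and (216,226), with look-alikes in orange (98,208), blue (169,209) and pink (130,241). The disc is on the supply spindle at (233,152) and the backing on the take-up at (316,161). The bin is at (305,230) and the stand posts at (381,182) and (417,210). The amber bottle is at (321,128) on the outfeed pad, so the vial is in the cradle at (272,168).

```bash
cat > m.py <<'E'
from h import *
def rolls(d):
    """white rolls: top-face outlines -> xy by ray onto plane at depth height"""
    W=cloud(d); im=d['color'].astype(int)
    m=((im.min(-1)>150)&(im.max(-1)-im.min(-1)<40)).astype(np.uint8)
    cs,_=cv2.findContours(m,cv2.RETR_EXTERNAL,cv2.CHAIN_APPROX_NONE)
    out=[]
    for c in cs:
        if not 150<cv2.contourArea(c)<600: continue
        k=np.zeros(m.shape,np.uint8); cv2.drawContours(k,[c],-1,1,-1)
        h=np.nanpercentile(W[(k>0)&(m>0)][:,2],70)
        (u,v),r=cv2.minEnclosingCircle(c)
        M=cv2.moments(c); out.append((u,v,r,h,ray(d,u,v,h).round(4),ray(d,M['m10']/M['m00'],M['m01']/M['m00'],h).round(4)))
    return out
if __name__=='__main__':
    for n in('top','scene'):
        d=dict(np.load(n+'0.npz')); print(n)
        for o in rolls(d): print([np.round(x,4) for x in o])
        W=cloud(d)
        # high structures: 3D-cloud clusters by height around bench points
        if n=='top':
            print('bench z',np.nanmedian(W[250:300,100:170,2]))
        for nm,lo,hi,xr,yr in [('disc',.106,.124,(.4,.75),(.05,.3)),('backing',.082,.094,(.4,.75),(-.2,0)),('vial',.09,.1,(.4,.75),(-.05,.1)),('post tops',.06,.082,(.3,.7),(-.5,-.2)),('base',.009,.016,(.3,.75),(-.55,-.2)),('deck',.037,.043,(.45,.9),(-.3,.4)),('bin rim',.063,.075,(.25,.55),(-.2,.1))]:
            k=(W[...,2]>lo)&(W[...,2]<hi)&(W[...,0]>xr[0])&(W[...,0]<xr[1])&(W[...,1]>yr[0])&(W[...,1]<yr[1])
            P=W[k]; 
            if len(P)<4: print(nm,len(P)); continue
            print(nm,len(P),'med',np.median(P,0).round(4),'min',P.min(0).round(3),'max',P.max(0).round(3), cv2.minAreaRect(P[:,:2].astype(np.float32)))
E
python3 m.py
python3 - <<'E'
from h import *
d=dict(np.load('top0.npz')); a=cv2.resize(d['color'][90:260,195:445],None,fx=3.2,fy=3.2,interpolation=cv2.INTER_CUBIC); save('crop.png',a)
E
```

```text
top
[np.float64(215.725), np.float64(225.3188), np.float64(10.4117), np.float64(0.0401), array([0.4116, 0.1829, 0.0401]), array([0.4112, 0.1829, 0.0401])]
[np.float64(132.6724), np.float64(203.3276), np.float64(10.3629), np.float64(0.0249), array([0.4775, 0.43  , 0.0249]), array([0.4775, 0.4306, 0.0249])]
[np.float64(172.3121), np.float64(172.9899), np.float64(10.1389), np.float64(0.0399), array([0.5652, 0.3131, 0.0399]), array([0.5661, 0.3132, 0.0399])]
[np.float64(60.0), np.float64(151.5), np.float64(48.9312), np.float64(0.0574), array([0.6265, 0.6402, 0.0574]), array([0.6269, 0.6409, 0.0574])]
bench z -0.001081584069508661
disc 111 med [0.6106 0.1387 0.117 ] min [0.594 0.122 0.106] max [0.628 0.158 0.122] ((0.6109861135482788, 0.1397036612033844), (0.03613466024398804, 0.03424014523625374), 87.32616424560547)
backing 286 med [ 0.6008 -0.0936  0.0885] min [ 0.566 -0.145  0.082] max [ 0.729 -0.001  0.094] ((0.6502276659011841, -0.06233300268650055), (0.14521954953670502, 0.14849594235420227), 77.73592376708984)
vial 560 med [0.6926 0.0182 0.0978] min [ 0.565 -0.048  0.09 ] max [0.74
[... 2663 characters left out ...]
(0.5343625545501709, -0.4492095708847046), (0.22995032370090485, 0.24231098592281342), 40.42331314086914)
base 1878 med [ 0.5201 -0.3786  0.0117] min [ 0.3   -0.549  0.009] max [ 0.736 -0.244  0.016] ((0.5225161910057068, -0.3823649287223816), (0.2761327624320984, 0.44875308871269226), 82.35411834716797)
deck 4275 med [0.6328 0.0624 0.0392] min [ 0.45  -0.297  0.037] max [0.9   0.343 0.043] ((0.6881029605865479, -0.010982722043991089), (0.6238278150558472, 0.455606073141098), 74.84248352050781)
bin rim 242 med [ 0.4055 -0.0696  0.0674] min [ 0.344 -0.142  0.063] max [0.461 0.003 0.073] ((0.4026181697845459, -0.07029687613248825), (0.14071205258369446, 0.11359477043151855), 86.53485870361328)
```

View pics/crop.png

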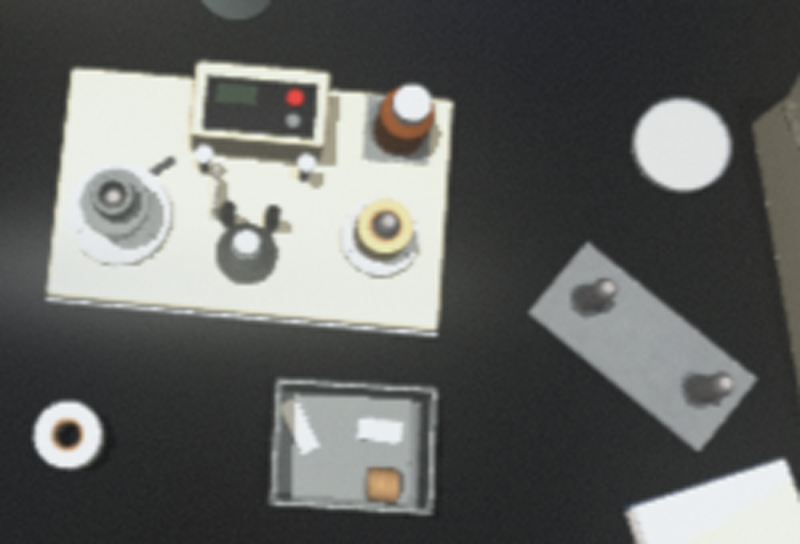

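The crop confirms the layout. The disc is on the supply spindle at crop (113,197) and the backing on the take-up at (384,228). The vial's white cap is at (246,243) in the cradle and the bottle is on the outfeed pad, so vial labels (25 mm) are needed. The only white roll 25 mm tall is at top (133,204). The white rolls at (216,226) and (173,174) are 40 mm tall. Blue, orange and pink are look-alikes.

```bash
cat > m2.py <<'E'
from h import *
def comp(W,lo,hi,near,tol=.12):
    k=((W[...,2]>lo)&(W[...,2]<hi)&(np.hypot(W[...,0]-near[0],W[...,1]-near[1])<tol)).astype(np.uint8)
    n,l,st,c=cv2.connectedComponentsWithStats(k)
    i=1+np.argmax(st[1:,4]); return l==i
if __name__=='__main__':
  for n in('top','scene'):
    d=dict(np.load(n+'0.npz')); W=cloud(d); print(n)
    for nm,lo,hi,near,tol in [('base',.008,.0165,(.5,-.375),.14),('deck',.036,.044,(.62,.025),.24),('hub',.112,.126,(.614,.139),.03),('back',.083,.095,(.605,-.093),.035),('p1',.066,.082,(.44,-.43),.04),('p2',.066,.082,(.53,-.34),.05),('flange',.088,.1,(.614,.139),.045)]:
        try: k=comp(W,lo,hi,near,tol)
        except Exception as e: print(nm,e); continue
        h={'base':.012,'deck':.04,'hub':.121,'back':.09,'p1':.078,'p2':.078,'flange':.095}[nm]
        v,u=np.nonzero(k); P=np.array([ray(d,a,b,h) for a,b in zip(u,v)])[:,:2].astype(np.float32)
        r=cv2.minAreaRect(P); print(nm,len(P),np.round(r[0],4),np.round(r[1],4),round(r[2],1),'mean',P.mean(0).round(4),'zmed',np.median(W[k][:,2]).round(4), 'box' ,np.round(cv2.boxPoints(r),3).tolist() if nm in('base','deck') else '')
E
python3 m2.py
```

```text
top
base 1636 [ 0.4943 -0.344 ] [0.199  0.0906] 49.2 mean [ 0.4941 -0.3434] zmed 0.0112 box [[0.39500001072883606, -0.38999998569488525], [0.46399998664855957, -0.4490000009536743], [0.593999981880188, -0.2980000078678131], [0.5249999761581421, -0.23899999260902405]]
deck 5092 [0.63   0.0176] [0.3582 0.2193] 84.6 mean [0.6183 0.0169] zmed 0.039 box [[0.5040000081062317, -0.15000000596046448], [0.722000002861023, -0.17100000381469727], [0.7559999823570251, 0.1860000044107437], [0.5379999876022339, 0.20600000023841858]]
hub 83 [0.6105 0.1388] [0.0368 0.0331] 18.6 mean [0.6109 0.1386] zmed 0.1181 box 
back 173 [ 0.593  -0.0985] [0.0482 0.0434] 89.9 mean [ 0.5922 -0.0973] zmed 0.0887 box 
p1 22 [ 0.4501 -0.3949] [0.0091 0.018 ] 65.1 mean [ 0.4503 -0.3945] zmed 0.0748 box 
p2 27 [ 0.5359 -0.2949] [0.0113 0.0174] 87.1 mean [ 0.5357 -0.2954] zmed 0.0738 box 
flange 215 [0.6113 0.1385] [0.0594 0.058 ] 89.9 mean [0.6083 0.1386] zmed 0.0934 box 
scene
base 1054 [ 0.501  -0.3442] [0.2014 0.0895] 49.2 mean [ 0.5046 -0.3409] zmed 0.011 box [[0.4009999930858612, -0.39100000262260437], [0.4690000116825104, -0.44999998807907104], [0.6010000109672546, -0.296999990940094], [0.5329999923706055, -0.23899999260902405]]
deck 4540 [0.6371 0.0174] [0.3582 0.2196] 84.7 mean [0.6381 0.0338] zmed 0.039 box [[0.5109999775886536, -0.1509999930858612], [0.7300000190734863, -0.17100000381469727], [0.7630000114440918, 0.1860000044107437], [0.5440000295639038, 0.20600000023841858]]
hub 90 [0.6198 0.1397] [0.0364 0.0328] 17.5 mean [0.6189 0.1397] zmed 0.1189 box 
back 156 [ 0.5963 -0.0984] [0.0472 0.0475] 18.2 mean [ 0.5989 -0.0967] zmed 0.0885 box 
p1 6 [ 0.4567 -0.3961] [0.0067 0.011 ] 42.7 mean [ 0.4563 -0.3953] zmed 0.0751 box 
p2 22 [ 0.5462 -0.2945] [0.0128 0.018 ] 74.3 mean [ 0.5461 -0.2945] zmed 0.0744 box 
flange 191 [0.6179 0.1384] [0.0584 0.0585] 16.3 mean [0.6251 0.1406] zmed 0.0938 box
```

```bash
cat > to.py <<'E'
import sys
from h import *
from scipy.spatial.transform import Rotation as Ro
# args: groups x,y,z,yawdeg of tool-y axis (mod 180) -> tool-frame shift/turn; frame is from pose now (assumed = commanded)
s=arm.observe(); R=Ro.from_rotvec(s['ee_rot']).as_matrix(); p=s['position']
print('t %.2f'%s['clock'],'pos',p.round(4),'tilt z',R[:,2].round(4),'yaw %.1f'%np.degrees(np.arctan2(R[1,1],R[0,1])),'q7 %.2f'%s['joints'][6],'F',s['force'].round(1),'w %.1fmm'%(s['width']*91.8),'g',s['gripper_force'])
for a in sys.argv[1:]:
    x,y,z,w=map(float,a.split(','))
    d=R.T@(np.array([x,y,z])-p); yaw=np.arctan2(R[1,1],R[0,1])
    dy=(np.radians(w)-yaw+np.pi/2)%np.pi-np.pi/2
    print(a,'->',d.round(4),'spin %.3f'%-dy,'alt %.3f'%(-dy+np.sign(dy)*np.pi))
E
python3 to.py 0.615,0.1395,0.237,0 0.615,0.1395,0.15,0
```

```text
t 0.10 pos [ 0.2551 -0.5701  0.237 ] tilt z [-7.0e-04  1.2e-03 -1.0e+00] yaw -65.9 q7 -0.08 F [ 0.3 -0.4 -0.7] w 91.7mm g 0.0
0.615,0.1395,0.237,0 -> [ 6.184e-01 -5.007e-01  6.000e-04] spin -1.150 alt 1.992
0.615,0.1395,0.15,0 -> [ 0.6184 -0.5006  0.0876] spin -1.150 alt 1.992
```

>>> jog_arm(
  moves=[
    [0.618, -0.501, 0, -1.15],
    [0.618, -0.501, 0, -1.15],
    [0.618, -0.501, 0, -1.15],
    [0.618, -0.501, 0, -1.15],
    [0.618, -0.501, 0, -1.15],
    [0.618, -0.501, 0, -1.15],
    [0.618, -0.501, 0, -1.15],
    [0.618, -0.501, 0, -1.15],
    [0.618, -0.501, 0, -1.15],
    [0.618, -0.501, 0, -1.15],
    [0.618, -0.501, 0, -1.15],
    [0.618, -0.501, 0, -1.15],
    [0.618, -0.501, 0, -1.15],
    [0.618, -0.501, 0, -1.15],
    [0.618, -0.501, 0, -1.15],
    [0.618, -0.501, 0, -1.15],
    [0.618, -0.501, 0, -1.15],
    [0.618, -0.501, 0.04, -1.15],
    [0.618, -0.501, 0.07, -1.15],
    [0.618, -0.501, 0.07, -1.15],
  ],
  hand=0.0918,
)

```text
clock: 2.6
position: [0.6133, 0.1378, 0.1658]
ee_rot: [-2.221, -2.219, 0.006]
force: [0.0, -0.1, 0.6]
width: 1.0
gripper_force: 0.0
```

```bash
python3 to.py 0.615,0.1395,0.11,0; python3 - <<'E'
from h import *
a,b=cam('top')['color'],cam('scene')['color']
save('hov.png',np.hstack([cv2.resize(a[90:230,170:330],None,fx=2.5,fy=2.5),cv2.resize(b[160:300,190:350],None,fx=2.5,fy=2.5)]))
E
```

```text
t 2.60 pos [0.6133 0.1378 0.1658] tilt z [-0.0041 -0.0015 -1.    ] yaw -0.1 q7 -0.54 F [ 0.  -0.1  0.6] w 91.8mm g 0.0
0.615,0.1395,0.11,0 -> [0.0018 0.0019 0.0558] spin -0.001 alt 3.141
```

View pics/hov.png

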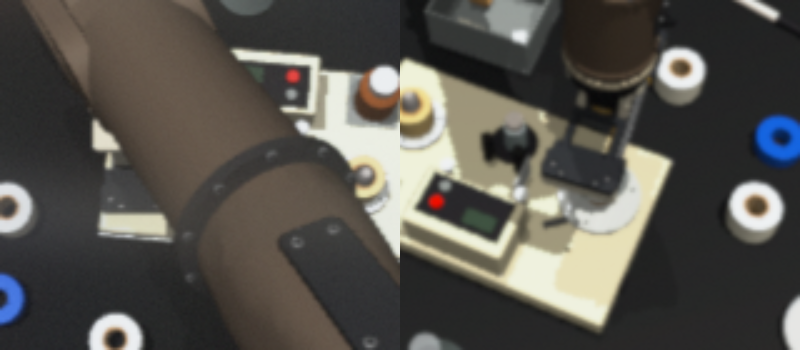

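The gripper body is above the supply spindle at (585,165) in the right half, with nothing fouled. Descending next.

>>> jog_arm(
  moves=[
    [0.001, 0.002, 0.03, 0],
    [0.001, 0.002, 0.045, 0],
    [0.001, 0.002, 0.057, 0],
    [0.001, 0.002, 0.057, 0],
    [0.001, 0.002, 0.057, 0],
  ],
  hand=0.0918,
)

```text
clock: 3.32
position: [0.6172, 0.1405, 0.1115]
ee_rot: [2.221, 2.221, 0.001]
force: [0.7, -0.1, 0.1]
width: 0.998
gripper_force: 0.0
```

>>> jog_arm(
  moves=[
    [0, 0, 0, 0],
    [0, 0, 0, 0],
    [0, 0, 0, 0],
    [0, 0, 0, 0],
    [0, 0, 0, 0],
    [0, 0, 0, 0],
    [0, 0, 0, 0],
    [0, 0, 0, 0],
  ],
  hand=0.025,
  newtons=8,
)

```text
clock: 4.32
position: [0.6168, 0.1402, 0.1107]
ee_rot: [2.222, 2.221, -0.0]
force: [0.1, -1.1, -0.3]
width: 0.399
gripper_force: 8.0
```

```bash
python3 to.py
```

```text
t 4.33 pos [0.6168 0.1402 0.1107] tilt z [-1.e-04 -1.e-04 -1.e+00] yaw -0.0 q7 -0.58 F [ 0.1 -1.1 -0.3] w 36.6mm g 7.969026028295048
```

>>> jog_arm(
  moves=[
    [0, 0, -0.01, 0],
    [0, 0, -0.03, 0],
    [0, 0, -0.05, 0],
    [0, 0, -0.08, 0],
    [0, 0, -0.11, 0],
    [0, 0, -0.11, 0],
    [0, 0, -0.11, 0],
  ],
  newtons=15,
)

```text
clock: 5.2
position: [0.6165, 0.14, 0.2205]
ee_rot: [2.222, 2.221, -0.001]
force: [-0.1, -0.6, -0.8]
width: 0.396
gripper_force: 15.0
```

```bash
python3 to.py 0.43,0.09,0.2,0 0.43,0.09,0.022,0
```

```text
t 5.20 pos [0.6165 0.14   0.2205] tilt z [-2.e-04 -3.e-04 -1.e+00] yaw -0.0 q7 -0.52 F [-0.1 -0.6 -0.8] w 36.3mm g 14.955830303952098
0.43,0.09,0.2,0 -> [-0.05   -0.1865  0.0206] spin -0.000 alt 3.141
0.43,0.09,0.022,0 -> [-0.05   -0.1865  0.1986] spin -0.000 alt 3.141
```

>>> jog_arm(
  moves=[
    [-0.01, -0.04, 0, 0],
    [-0.03, -0.09, 0, 0],
    [-0.05, -0.14, 0, 0],
    [-0.05, -0.187, 0.02, 0],
    [-0.05, -0.187, 0.05, 0],
    [-0.05, -0.187, 0.1, 0],
    [-0.05, -0.187, 0.14, 0],
    [-0.05, -0.187, 0.17, 0],
    [-0.05, -0.187, 0.185, 0],
    [-0.05, -0.187, 0.193, 0],
    [-0.05, -0.187, 0.198, 0],
    [-0.05, -0.187, 0.198, 0],
    [-0.05, -0.187, 0.198, 0],
  ],
)

```text
clock: 6.82
position: [0.4302, 0.0903, 0.0233]
ee_rot: [2.221, 2.221, 0.001]
force: [-0.5, 0.2, -0.7]
width: 0.393
gripper_force: 15.0
```

```bash
python3 to.py
```

```text
t 6.83 pos [0.4302 0.0903 0.0233] tilt z [ 1.2e-03  2.0e-04 -1.0e+00] yaw -0.0 q7 -0.74 F [-0.5  0.2 -0.7] w 36.1mm g 14.95576795306988
```

>>> jog_arm(
  moves=[
    [0, 0, 0.001, 0],
    [0, 0, 0.002, 0],
    [0, 0, 0.002, 0],
  ],
)

```text
clock: 7.2
position: [0.4299, 0.0903, 0.0208]
ee_rot: [2.221, 2.221, 0.0]
force: [-0.6, 0.2, 1.8]
width: 0.4
gripper_force: 15.0
```

>>> jog_arm(
  moves=[
    [0, 0, 0, 0],
    [0, 0, 0, 0],
    [0, 0, 0, 0],
    [0, 0, 0, 0],
    [0, 0, -0.03, 0],
    [0, 0, -0.08, 0],
    [0, 0, -0.14, 0],
    [0, 0, -0.18, 0],
    [0, -0.06, -0.2, 0],
    [0, -0.06, -0.2, 0],
  ],
  hand=0.075,
)

```text
clock: 8.45
position: [0.3671, 0.0901, 0.2219]
ee_rot: [2.218, 2.221, -0.0]
force: [1.5, -0.1, -0.0]
width: 0.816
gripper_force: 0.0
```

```bash
python3 to.py 0.594,-0.099,0.2,90 0.594,-0.099,0.073,90;  python3 - <<'E'
from h import *
for n in('top','scene'):
    d=cam(n); W=cloud(d); save(n+'1.png',d['color'])
    k=(W[...,2]>.017)&(W[...,2]<.036)&(np.hypot(W[...,0]-.43,W[...,1]-.09)<.04)
    print(n,k.sum(),W[k].mean(0).round(4))
    k=(W[...,2]>.026)&(W[...,2]<.036)&(np.hypot(W[...,0]-.43,W[...,1]-.09)<.04)
    if k.sum()>3: v,u=np.nonzero(k); print(cv2.minAreaRect(np.array([ray(d,a,b,.031)[:2] for a,b in zip(u,v)],np.float32)))
E
```

```text
t 8.45 pos [0.3671 0.0901 0.2219] tilt z [ 0.0019 -0.002  -1.    ] yaw 0.1 q7 -0.45 F [ 1.5 -0.1 -0. ] w 74.9mm g 0.0
0.594,-0.099,0.2,90 -> [-0.1893  0.2266  0.0227] spin -1.570 alt 1.572
0.594,-0.099,0.073,90 -> [-0.1891  0.2264  0.1497] spin -1.570 alt 1.572
top 0 [nan nan nan]
scene 84 [0.4334 0.0892 0.0266]
((0.43464353680610657, 0.08933520317077637), (0.033889852464199066, 0.03177961707115173), 17.347824096679688)<stdin>:5: RuntimeWarning: Mean of empty slice.
  ret = um.true_divide(
```

>>> jog_arm(
  moves=[
    [-0.02, 0.02, 0, 0.18],
    [-0.06, 0.06, 0, 0.36],
    [-0.1, 0.1, 0, 0.54],
    [-0.14, 0.15, 0, 0.72],
    [-0.189, 0.2, 0, 0.9],
    [-0.189, 0.226, 0, 1.08],
    [-0.189, 0.226, 0, 1.26],
    [-0.189, 0.226, 0.02, 1.44],
    [-0.189, 0.226, 0.04, 1.572],
    [-0.189, 0.226, 0.06, 1.572],
    [-0.189, 0.226, 0.06, 1.572],
  ],
)

```text
clock: 9.93
position: [0.5949, -0.0989, 0.158]
ee_rot: [3.142, -0.002, -0.007]
force: [0.6, -0.6, -0.3]
width: 0.82
gripper_force: 0.0
```

```bash
python3 to.py 0.593,-0.099,0.073,90
```

```text
t 9.93 pos [ 0.5949 -0.0989  0.158 ] tilt z [-0.0046 -0.     -1.    ] yaw -90.1 q7 -1.57 F [ 0.6 -0.6 -0.3] w 75.3mm g 0.0
0.593,-0.099,0.073,90 -> [-0.0015  0.0001  0.085 ] spin -0.001 alt 3.141
```

>>> jog_arm(
  moves=[
    [-0.001, 0, 0.03, 0],
    [-0.001, 0, 0.06, 0],
    [-0.001, 0, 0.078, 0],
    [-0.001, 0, 0.085, 0],
    [-0.001, 0, 0.085, 0],
    [-0.001, 0, 0.085, 0],
  ],
)

```text
clock: 10.68
position: [0.5955, -0.0989, 0.0767]
ee_rot: [3.141, -0.002, 0.003]
force: [0.1, -0.1, 0.1]
width: 0.818
gripper_force: 0.0
```

>>> jog_arm(
  moves=[
    [0, 0, 0, 0],
    [0, 0, 0, 0],
    [0, 0, 0, 0],
    [0, 0, 0, 0],
    [0, 0, 0, 0],
    [0, 0, 0, 0],
  ],
  hand=0.035,
  newtons=10,
)

```text
clock: 11.42
position: [0.5949, -0.0989, 0.0759]
ee_rot: [3.141, -0.002, 0.001]
force: [-0.5, -0.8, 5.2]
width: 0.546
gripper_force: 10.0
```

>>> jog_arm(
  moves=[
    [0, 0, -0.01, 0],
    [0, 0, -0.03, 0],
    [0, 0, -0.05, 0],
    [0, 0, -0.08, 0],
    [0, 0, -0.12, 0],
    [0, 0, -0.12, 0],
    [0, 0, -0.12, 0],
  ],
  newtons=15,
)

```text
clock: 12.3
position: [0.5944, -0.0987, 0.1955]
ee_rot: [-3.142, 0.002, 0.001]
force: [-0.3, 1.0, -2.3]
width: 0.548
gripper_force: 15.0
```

```bash
python3 to.py 0.405,-0.065,0.2,90 0.405,-0.065,0.14,90;
```

```text
t 12.30 pos [ 0.5944 -0.0987  0.1955] tilt z [-4.e-04  0.e+00 -1.e+00] yaw -90.1 q7 -1.57 F [-0.3  1.  -2.3] w 50.3mm g 14.999781490769237
0.405,-0.065,0.2,90 -> [-0.1894 -0.0335 -0.0044] spin -0.001 alt 3.140
0.405,-0.065,0.14,90 -> [-0.1894 -0.0335  0.0556] spin -0.001 alt 3.140
```

>>> jog_arm(
  moves=[
    [-0.05, -0.01, 0, 0],
    [-0.1, -0.02, 0, 0],
    [-0.15, -0.029, 0, 0],
    [-0.193, -0.029, 0, 0],
    [-0.193, -0.029, 0.04, 0],
    [-0.193, -0.029, 0.08, 0],
    [-0.193, -0.029, 0.12, 0],
    [-0.193, -0.029, 0.133, 0],
    [-0.193, -0.029, 0.133, 0],
    [-0.193, -0.029, 0.133, 0],
  ],
)

```text
clock: 13.55
position: [0.4025, -0.0696, 0.0636]
ee_rot: [3.141, -0.002, 0.002]
force: [0.7, -0.1, -1.0]
width: 0.544
gripper_force: 15.0
```

>>> jog_arm(
  moves=[
    [0, 0, 0, 0],
    [0, 0, 0, 0],
    [0, 0, 0, 0],
    [0, 0, 0, 0],
    [0, 0, -0.03, 0],
    [0, 0, -0.08, 0],
    [0, 0, -0.14, 0],
    [0, 0, -0.14, 0],
  ],
  hand=0.066,
)

```text
clock: 14.55
position: [0.4044, -0.0697, 0.2067]
ee_rot: [3.141, -0.002, 0.013]
force: [-0.8, -0.5, -0.4]
width: 0.72
gripper_force: 0.0
```

```bash
python3 to.py 0.615,0.1395,0.2,0 0.615,0.1395,0.075,0; python3 - <<'E'
from h import *
from m2 import comp
for n in('top','scene'):
    d=cam(n); save(n+'2.png',d['color']); W=cloud(d)
    k=(W[...,2]>.084)&(W[...,2]<.096)&(np.hypot(W[...,0]-.615,W[...,1]-.14)<.03)
    print(n,k.sum(),W[k].mean(0) if k.any() else '')
    k=(W[...,2]>.1)&(W[...,2]<.118)&(np.hypot(W[...,0]-.615,W[...,1]-.14)<.03)
    print(n,k.sum(),W[k].mean(0) if k.any() else '')
E
```

```text
t 14.55 pos [ 0.4044 -0.0697  0.2067] tilt z [ 0.0081 -0.001  -1.    ] yaw -90.1 q7 -1.57 F [-0.8 -0.5 -0.4] w 66.1mm g 0.0
0.615,0.1395,0.2,0 -> [ 0.2102 -0.2095  0.0082] spin 1.569 alt -1.572
0.615,0.1395,0.075,0 -> [ 0.2092 -0.2096  0.1332] spin 1.569 alt -1.572
top 34 [0.610061   0.13952118 0.08827846]
top 40 [0.61193305 0.13896307 0.10593578]
scene 44 [0.62257452 0.14056533 0.08854257]
scene 38 [0.61879849 0.13961817 0.10677957]
```

View pics/scene2.png

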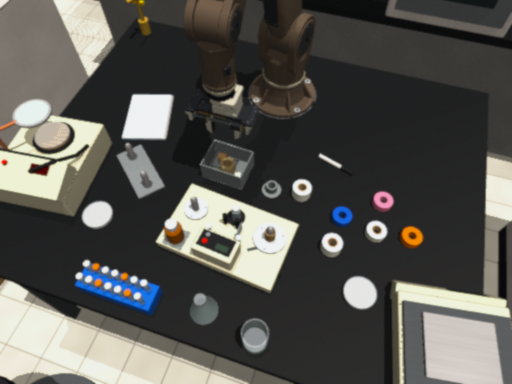

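Backing is in the bin at (230,160), the disc lies on the bench at (272,188) and the core stands on the supply spindle at (270,233). Core next.

>>> jog_arm(
  moves=[
    [0.03, -0.03, 0, 0],
    [0.07, -0.07, 0, 0],
    [0.11, -0.11, 0, 0],
    [0.15, -0.15, 0, 0],
    [0.19, -0.19, 0, 0],
    [0.21, -0.209, 0, 0],
    [0.21, -0.209, 0.03, 0],
    [0.21, -0.209, 0.05, 0],
    [0.21, -0.209, 0.05, 0],
    [0.21, -0.209, 0.05, 0],
  ],
  hand=0.055,
)

```text
clock: 15.9
position: [0.6119, 0.1392, 0.1525]
ee_rot: [3.142, -0.002, -0.001]
force: [0.4, -0.5, -0.1]
width: 0.604
gripper_force: 0.0
```

```bash
python3 to.py 0.616,0.1393,0.073,90
```

```text
t 15.90 pos [0.6119 0.1392 0.1525] tilt z [-8.e-04 -1.e-04 -1.e+00] yaw -90.1 q7 -2.02 F [ 0.4 -0.5 -0.1] w 55.4mm g 0.0
0.616,0.1393,0.073,90 -> [ 0.0041 -0.0001  0.0795] spin -0.001 alt 3.140
```

>>> jog_arm(
  moves=[
    [0.004, 0, 0.03, 0],
    [0.004, 0, 0.06, 0],
    [0.004, 0, 0.074, 0],
    [0.004, 0, 0.079, 0],
    [0.004, 0, 0.079, 0],
    [0.004, 0, 0.079, 0],
  ],
)

```text
clock: 16.65
position: [0.6168, 0.1394, 0.0748]
ee_rot: [-3.141, 0.002, -0.003]
force: [0.5, 0.4, 0.9]
width: 0.598
gripper_force: 0.0
```

>>> jog_arm(
  moves=[
    [0, 0, 0, 0],
    [0, 0, 0, 0],
    [0, 0, 0, 0],
    [0, 0, 0, 0],
    [0, 0, 0, 0],
    [0, 0, 0, 0],
  ],
  hand=0.02,
  newtons=6,
)

```text
clock: 17.4
position: [0.6161, 0.1392, 0.0738]
ee_rot: [3.142, -0.002, 0.0]
force: [-1.6, 0.3, 2.4]
width: 0.342
gripper_force: 6.0
```

>>> jog_arm(
  moves=[
    [0, 0, -0.01, 0],
    [0, 0, -0.03, 0],
    [0, 0, -0.05, 0],
    [0, 0, -0.08, 0],
    [0, 0, -0.12, 0],
    [0, 0, -0.12, 0],
    [0, 0, -0.12, 0],
  ],
  newtons=8,
)

```text
clock: 18.27
position: [0.6157, 0.139, 0.1936]
ee_rot: [3.141, -0.002, -0.0]
force: [-0.4, -0.2, 0.0]
width: 0.336
gripper_force: 8.0
```

```bash
python3 to.py 0.594,-0.099,0.2,90;  python3 - <<'E'
from h import *
for n in('top','scene'):
    d=cam(n); W=cloud(d)
    for nm,c in(('sup',(.615,.14)),('tk',(.594,-.099))):
        k=(W[...,2]>.1)&(W[...,2]<.118)&(np.hypot(W[...,0]-c[0],W[...,1]-c[1])<.025)
        print(n,nm,k.sum(),W[k].mean(0).round(4) if k.any() else '')
E
```

```text
t 18.27 pos [0.6157 0.139  0.1936] tilt z [-2.e-04 -2.e-04 -1.e+00] yaw -90.1 q7 -2.00 F [-0.4 -0.2  0. ] w 30.8mm g 8.000010112300515
0.594,-0.099,0.2,90 -> [-0.0214  0.2381 -0.0063] spin -0.001 alt 3.140
top sup 0 
top tk 37 [ 0.5889 -0.0983  0.1073]
scene sup 37 [0.6189 0.1397 0.1075]
scene tk 34 [ 0.5968 -0.0988  0.1068]
```

>>> jog_arm(
  moves=[
    [-0.005, 0.03, 0, 0],
    [-0.01, 0.08, 0, 0],
    [-0.015, 0.13, 0, 0],
    [-0.022, 0.18, 0, 0],
    [-0.022, 0.22, 0, 0],
    [-0.022, 0.238, 0, 0],
    [-0.022, 0.238, 0.03, 0],
    [-0.022, 0.238, 0.045, 0],
    [-0.022, 0.238, 0.045, 0],
    [-0.022, 0.238, 0.045, 0],
  ],
)

```text
clock: 19.62
position: [0.5943, -0.0981, 0.1493]
ee_rot: [-3.141, 0.0, -0.001]
force: [0.5, -0.1, 0.5]
width: 0.338
gripper_force: 8.0
```

```bash
python3 to.py 0.593,-0.0988,0.075,90
```

```text
t 19.62 pos [ 0.5943 -0.0981  0.1493] tilt z [ 7.e-04  2.e-04 -1.e+00] yaw -90.0 q7 -1.61 F [ 0.5 -0.1  0.5] w 31.1mm g 8.000004789792001
0.593,-0.0988,0.075,90 -> [-0.0013  0.0008  0.0743] spin -0.000 alt 3.141
```

>>> jog_arm(
  moves=[
    [-0.001, 0.001, 0.005, 0],
    [-0.001, 0.001, 0.012, 0],
    [-0.001, 0.001, 0.02, 0],
    [-0.001, 0.001, 0.03, 0],
    [-0.001, 0.001, 0.035, 0],
    [-0.001, 0.001, 0.035, 0],
  ],
)

```text
clock: 20.38
position: [0.5924, -0.0997, 0.1131]
ee_rot: [-3.141, 0.002, 0.002]
force: [0.1, 0.1, -0.4]
width: 0.34
gripper_force: 8.0
```

```bash
python3 to.py 0.593,-0.0988,0.075,90
```

```text
t 20.38 pos [ 0.5924 -0.0997  0.1131] tilt z [-1.1e-03  1.0e-04 -1.0e+00] yaw -90.1 q7 -1.62 F [ 0.1  0.1 -0.4] w 31.2mm g 7.999952640384436
0.593,-0.0988,0.075,90 -> [ 0.0006 -0.0009  0.0381] spin -0.001 alt 3.140
```

>>> jog_arm(
  moves=[
    [0, -0.001, 0.01, 0],
    [0, -0.001, 0.02, 0],
    [0, -0.001, 0.03, 0],
    [0, -0.001, 0.036, 0],
    [0, -0.001, 0.038, 0],
    [0, -0.001, 0.038, 0],
  ],
)

```text
clock: 21.12
position: [0.5927, -0.0988, 0.0757]
ee_rot: [-3.142, 0.002, 0.0]
force: [-0.0, 0.2, -0.3]
width: 0.339
gripper_force: 8.0
```

>>> jog_arm(
  moves=[
    [0, 0, 0, 0],
    [0, 0, 0, 0],
    [0, 0, 0, 0],
    [0, 0, 0, 0],
    [0, 0, -0.03, 0],
    [0, 0, -0.07, 0],
    [0, 0, -0.12, 0],
    [0, 0, -0.15, 0],
    [-0.1, 0.02, -0.16, 0],
    [-0.15, 0.04, -0.16, 0],
    [-0.15, 0.04, -0.16, 0],
  ],
  hand=0.05,
)

```text
clock: 22.5
position: [0.4397, -0.1396, 0.2359]
ee_rot: [3.141, -0.005, -0.001]
force: [1.1, 0.1, 0.2]
width: 0.546
gripper_force: 0.0
```

```bash
python3 - <<'E'
from h import *
from m import rolls
for n in('top','scene'):
    d=cam(n); W=cloud(d); 
    save(n+'3.png',d['color'])
    for lo,hi in((.084,.096),(.1,.118)):
        k=(W[...,2]>lo)&(W[...,2]<hi)&(np.hypot(W[...,0]-.593,W[...,1]+.0988)<.025)
        print(n,lo,k.sum(),W[k].mean(0).round(4) if k.any() else '')
    for o in rolls(d):
        if o[4][1]>.1 and o[4][1]<.5: print(o[3].round(3),o[4])
E
python3 to.py 0.481,0.431,0.2,45 0.481,0.431,0.2,-45
```

```text
top 0.084 36 [ 0.5858 -0.0959  0.0882]
top 0.1 39 [ 0.5894 -0.0979  0.1068]
0.04 [0.4116 0.183  0.0397]
0.025 [0.4775 0.43   0.0249]
0.04 [0.5652 0.3131 0.0396]
scene 0.084 41 [ 0.5974 -0.094   0.0893]
scene 0.1 34 [ 0.5967 -0.0987  0.1067]
0.04 [0.5718 0.3143 0.0397]
0.025 [0.4828 0.4316 0.0251]
0.039 [0.4152 0.1845 0.0394]
t 22.60 pos [ 0.4396 -0.1401  0.2361] tilt z [-0.001  -0.0012 -1.    ] yaw -90.2 q7 -1.44 F [-0.2  0.6 -1. ] w 50.2mm g 0.0
0.481,0.431,0.2,45 -> [ 0.039  -0.5713  0.0353] spin 0.781 alt -2.361
0.481,0.431,0.2,-45 -> [ 0.039  -0.5713  0.0353] spin -0.790 alt 2.352
```

>>> jog_arm(
  moves=[
    [0.005, -0.04, 0, -0.1],
    [0.01, -0.1, 0, -0.2],
    [0.015, -0.16, 0, -0.3],
    [0.02, -0.22, 0, -0.4],
    [0.025, -0.28, 0, -0.5],
    [0.03, -0.34, 0, -0.6],
    [0.035, -0.4, 0, -0.7],
    [0.039, -0.46, 0, -0.79],
    [0.039, -0.51, 0, -0.79],
    [0.039, -0.55, 0, -0.79],
    [0.039, -0.571, 0, -0.79],
    [0.039, -0.571, 0.06, -0.79],
    [0.039, -0.571, 0.12, -0.79],
    [0.039, -0.571, 0.15, -0.79],
    [0.039, -0.571, 0.15, -0.79],
    [0.039, -0.571, 0.15, -0.79],
  ],
  hand=0.08,
)

```text
clock: 24.6
position: [0.4833, 0.433, 0.0873]
ee_rot: [-2.9, -1.206, -0.003]
force: [0.7, 0.6, 0.2]
width: 0.872
gripper_force: 0.0
```

```bash
python3 to.py 0.480,0.431,0.015,-45; python3 - <<'E'
from h import *
for n in('scene',):
    d=cam(n); save('s4.png',cv2.resize(d['color'][170:300,280:450],None,fx=3,fy=3))
E
```

```text
t 24.60 pos [0.4833 0.433  0.0873] tilt z [ 0.0015  0.0015 -1.    ] yaw -44.8 q7 -1.92 F [0.7 0.6 0.2] w 80.1mm g 0.0
0.480,0.431,0.015,-45 -> [-0.0039 -0.001   0.0723] spin 0.003 alt -3.139
```

View pics/s4.png

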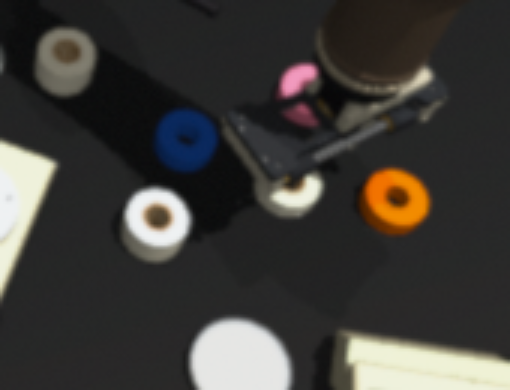

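The gripper stands over the short white roll at (290,190), with the blue, orange and pink ones clear of it.

>>> jog_arm(
  moves=[
    [-0.004, -0.001, 0.03, 0],
    [-0.004, -0.001, 0.055, 0],
    [-0.004, -0.001, 0.067, 0],
    [-0.004, -0.001, 0.072, 0],
    [-0.004, -0.001, 0.072, 0],
    [-0.004, -0.001, 0.072, 0],
  ],
)

```text
clock: 25.4
position: [0.4793, 0.4308, 0.0147]
ee_rot: [-2.9, -1.207, -0.002]
force: [-0.5, -0.8, 0.9]
width: 0.869
gripper_force: 0.0
```

>>> jog_arm(
  moves=[
    [0, 0, 0, 0],
    [0, 0, 0, 0],
    [0, 0, 0, 0],
    [0, 0, 0, 0],
    [0, 0, 0, 0],
    [0, 0, 0, 0],
  ],
  hand=0.045,
  newtons=12,
)

```text
clock: 26.15
position: [0.479, 0.4303, 0.0139]
ee_rot: [2.9, 1.207, 0.0]
force: [-0.5, -0.4, 3.6]
width: 0.637
gripper_force: 12.0
```

>>> jog_arm(
  moves=[
    [0, 0, -0.01, 0],
    [0, 0, -0.04, 0],
    [0, 0, -0.09, 0],
    [0, 0, -0.14, 0],
    [0, 0, -0.19, 0],
    [0, 0, -0.19, 0],
    [0, 0, -0.19, 0],
  ],
)

```text
clock: 27.02
position: [0.4787, 0.4298, 0.2035]
ee_rot: [2.9, 1.207, -0.0]
force: [-0.5, -0.1, -0.8]
width: 0.635
gripper_force: 12.0
```

```bash
python3 to.py 0.615,0.1393,0.2,0;  python3 - <<'E'
from h import *
s=arm.observe()['position']
for n in('top','scene'):
    d=cam(n); W=cloud(d); im=d['color'].astype(int)
    z=s[2]-.015+.025
    k=(im.min(-1)>130)&(np.ptp(im,-1)<45)&(np.hypot(W[...,0]-s[0],W[...,1]-s[1])<.04)&(W[...,2]>.12)
    print(n,k.sum(),W[k].min(0).round(4) if k.any() else '',W[k].max(0).round(4) if k.any() else '')
E
```

```text
t 27.02 pos [0.4787 0.4298 0.2035] tilt z [-1.e-04 -6.e-04 -1.e+00] yaw -44.8 q7 -1.86 F [-0.5 -0.1 -0.8] w 58.3mm g 11.972595333354548
0.615,0.1393,0.2,0 -> [-0.11    0.3014  0.0036] spin -0.782 alt 2.359
top 0  
scene 69 [0.4762 0.4304 0.2063] [0.5108 0.4671 0.3576]
```

```bash
python3 - <<'E'
from h import *
a=cam('scene')['color']; b=cam('top')['color']
save('g5.png',np.hstack([cv2.resize(a[130:270,270:430],None,fx=2.5,fy=2.5,interpolation=2),cv2.resize(b[110:250,80:240],None,fx=2.5,fy=2.5,interpolation=2)]))
E
```

View pics/g5.png

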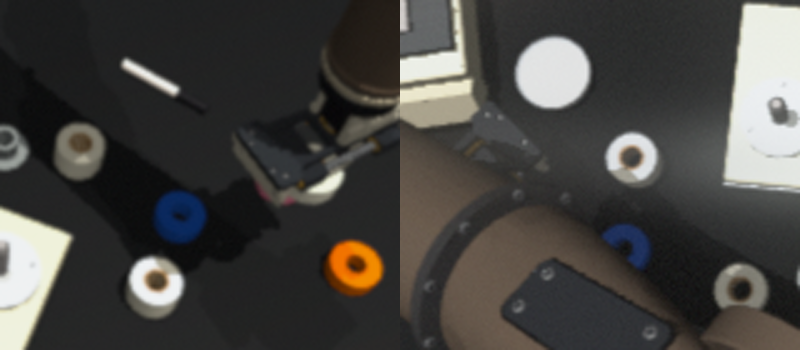

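The roll is held, but the gripper hides most of it; only its far edge shows, near (320,180) on the left. I'll check its centre against the tool.

```bash
python3 - <<'E'
from h import *
s=arm.observe()['position']; d=cam('scene'); im=d['color'].astype(int)
m=((im.min(-1)>110)&(np.ptp(im,-1)<60)).astype(np.uint8)
n,l,st,c=cv2.connectedComponentsWithStats(m)
for i in range(1,n):
    if 370<c[i][0]<412 and 180<c[i][1]<215 and st[i,4]>20: print(i,st[i],c[i])
    else: continue
    cs,_=cv2.findContours((l==i).astype(np.uint8),cv2.RETR_EXTERNAL,cv2.CHAIN_APPROX_NONE)
    q=cs[0][:,0]; W=cloud(d)
    for u,v in q[::2]:
        p=ray(d,u,v,s[2]-.0139+.025)-s; b=ray(d,u,v,s[2]-.0139)-s
        print((u,v),'im',im[v,u].min(),'top',(p[:2]*1e3).round(1),np.hypot(p[0]-.0046,p[1]).round(4),'bot',np.hypot(b[0]-.0046,b[1]).round(4),'z',W[v,u,2].round(3))
E
```

```text
57 [393 198  15  12  90] [400.52222222 203.67777778]
(np.int32(404), np.int32(198)) im 122 top [-0.3 23.6] 0.0241 bot 0.0369 z 0.212
(np.int32(402), np.int32(199)) im 113 top [ 4.4 19.1] 0.0191 bot 0.0304 z 0.21
(np.int32(400), np.int32(201)) im 136 top [12. 15.] 0.0167 bot 0.0227 z 0.27
(np.int32(398), np.int32(203)) im 156 top [19.5 10.9] 0.0185 bot 0.0164 z 0.213
(np.int32(396), np.int32(204)) im 157 top [24.1  6.5] 0.0206 bot 0.012 z 0.214
(np.int32(394), np.int32(205)) im 149 top [28.6  2.1] 0.0241 bot 0.0102 z 0.214
(np.int32(393), np.int32(207)) im 119 top [35.3  0.4] 0.0307 bot 0.0152 z 0.208
(np.int32(395), np.int32(207)) im 141 top [33.7  5.3] 0.0296 bot 0.0163 z 0.211
(np.int32(397), np.int32(209)) im 111 top [38.  10.8] 0.0351 bot 0.0234 z 0.2
(np.int32(399), np.int32(208)) im 116 top [33.5 15.3] 0.0327 bot 0.0241 z 0.204
(np.int32(401), np.int32(207)) im 136 top [29.  19.7] 0.0313 bot 0.0264 z 0.206
(np.int32(403), np.int32(206)) im 125 top [24.5 24.1] 0.0313 bot 0.03 z 0.202
(np.int32(405), np.int32(204)) im 130 top [16.9 28.2] 0.0308 bot 0.0344 z -0.0
(np.int32(406), np.int32(202)) im 149 top [10.2 29.9] 0.0305 bot 0.0377 z -0.002
(np.int32(407), np.int32(200)) im 119 top [ 3.4 31.7] 0.0317 bot 0.042 z -0.0
(np.int32(406), np.int32(198)) im 138 top [-1.9 28.5] 0.0292 bot 0.0419 z 0.213
```

>>> jog_arm(
  moves=[
    [-0.01, 0.03, 0, -0.1],
    [-0.025, 0.07, 0, -0.2],
    [-0.04, 0.12, 0, -0.3],
    [-0.06, 0.17, 0, -0.4],
    [-0.08, 0.22, 0, -0.5],
    [-0.1, 0.27, 0, -0.6],
    [-0.11, 0.301, 0, -0.7],
    [-0.11, 0.301, 0, -0.782],
    [-0.11, 0.301, 0.03, -0.782],
    [-0.11, 0.301, 0.05, -0.782],
    [-0.11, 0.301, 0.05, -0.782],
    [-0.11, 0.301, 0.05, -0.782],
  ],
)

```text
clock: 28.78
position: [0.6152, 0.1405, 0.1543]
ee_rot: [2.221, 2.222, 0.001]
force: [0.1, 0.4, -0.6]
width: 0.632
gripper_force: 12.0
```

```bash
python3 to.py 0.615,0.1393,0.065,0;  python3 - <<'E'
from h import *
for n in('top','scene'):
    d=cam(n); W=cloud(d)
    k=(W[...,2]>.1)&(W[...,2]<.118)&(np.hypot(W[...,0]-.615,W[...,1]-.14)<.025)
    print(n,k.sum(),W[k].mean(0).round(4) if k.any() else '')
E
```

```text
t 28.77 pos [0.6152 0.1405 0.1543] tilt z [ 5.e-04  3.e-04 -1.e+00] yaw 0.0 q7 -0.68 F [ 0.1  0.4 -0.6] w 58.0mm g 11.972455949289724
0.615,0.1393,0.065,0 -> [-0.0013 -0.0002  0.0893] spin 0.000 alt -3.141
top 0 
scene 0
```

Entry of the bore over the taper first.

>>> jog_arm(
  moves=[
    [-0.001, 0, 0.01, 0],
    [-0.001, 0, 0.02, 0],
    [-0.001, 0, 0.03, 0],
    [-0.001, 0, 0.038, 0],
    [-0.001, 0, 0.045, 0],
    [-0.001, 0, 0.045, 0],
  ],
)

```text
clock: 29.62
position: [0.6146, 0.1389, 0.1081]
ee_rot: [-2.221, -2.221, 0.001]
force: [0.1, -0.0, -0.4]
width: 0.635
gripper_force: 12.0
```

>>> jog_arm(
  moves=[
    [0, 0, 0.01, 0],
    [0, 0, 0.02, 0],
    [0, 0, 0.03, 0],
    [0, 0, 0.038, 0],
    [0, 0, 0.042, 0],
    [0, 0, 0.042, 0],
    [0, 0, 0.042, 0],
  ],
)

```text
clock: 30.5
position: [0.615, 0.1391, 0.0669]
ee_rot: [2.221, 2.221, 0.0]
force: [0.3, -1.2, -1.6]
width: 0.638
gripper_force: 12.0
```

```bash
python3 to.py 0.615,0.1393,0.065,0
```

```text
t 30.50 pos [0.615  0.1391 0.0669] tilt z [ 3.e-04 -0.e+00 -1.e+00] yaw -0.0 q7 -0.74 F [ 0.3 -1.2 -1.6] w 58.6mm g 11.977044472005218
0.615,0.1393,0.065,0 -> [ 0.0002 -0.      0.0019] spin -0.000 alt 3.141
```

>>> jog_arm(
  moves=[
    [0, 0, 0.001, 0],
    [0, 0, 0.002, 0],
    [0, 0, 0.002, 0],
  ],
)

```text
clock: 30.88
position: [0.6151, 0.1391, 0.0648]
ee_rot: [2.221, 2.221, 0.0]
force: [-0.4, -0.8, -0.6]
width: 0.632
gripper_force: 12.0
```

>>> jog_arm(
  moves=[
    [0, 0, 0, 0],
    [0, 0, 0, 0],
    [0, 0, 0, 0],
    [0, 0, 0, 0],
    [0, 0, -0.03, 0],
    [0, 0, -0.08, 0],
    [0, 0, -0.13, 0],
    [-0.02, -0.04, -0.14, 0],
    [-0.04, -0.1, -0.14, 0],
    [-0.049, -0.16, -0.14, 0],
    [-0.049, -0.185, -0.12, 0],
    [-0.049, -0.185, -0.08, 0],
    [-0.049, -0.185, -0.04, 0],
    [-0.049, -0.185, -0.01, 0],
    [-0.049, -0.185, -0.01, 0],
  ],
  hand=0.085,
)

```text
clock: 32.75
position: [0.4285, 0.0899, 0.0734]
ee_rot: [-2.219, -2.221, 0.005]
force: [0.0, -0.2, 1.0]
width: 0.926
gripper_force: 0.0
```

```bash
python3 to.py 0.430,0.09,0.0225,0;  python3 - <<'E'
from h import *
from m2 import comp
from m import rolls
for n in('top','scene'):
    d=cam(n); W=cloud(d); save(n+'6.png',d['color'])
    for lo,hi,h in((.066,.085,.075),(.1,.118,.112)):
        try:k=comp(W,lo,hi,(.615,.14),.045)
        except Exception: print(n,lo,'none'); continue
        print(n,lo,k.sum(),W[k].mean(0).round(4),np.median(W[k][:,2]).round(4))
    k=(W[...,2]>.022)&(W[...,2]<.036)&(np.hypot(W[...,0]-.432,W[...,1]-.09)<.025); print('disc',k.sum(),W[k].mean(0) if k.any() else '')
    for o in rolls(d):
        if o[4][1]>.1 and o[4][1]<.5: print(o[3].round(3),o[4])
E
```

```text
t 32.75 pos [0.4285 0.0899 0.0734] tilt z [-3.7e-03 -6.0e-04 -1.0e+00] yaw 0.0 q7 -0.81 F [ 0.  -0.2  1. ] w 85.0mm g 0.0
0.430,0.09,0.0225,0 -> [0.0002 0.0017 0.0509] spin 0.001 alt -3.141
top 0.066 281 [0.6106 0.1412 0.0735] 0.0734
top 0.1 39 [0.6122 0.1392 0.106 ] 0.1064
disc 0 
0.04 [0.411  0.1828 0.0404]
0.039 [0.5653 0.3132 0.0395]
scene 0.066 270 [0.6206 0.1414 0.0737] 0.0736
scene 0.1 38 [0.6187 0.1394 0.1066] 0.1058
disc 0 
0.04 [0.5719 0.3143 0.0399]
0.04 [0.4155 0.1846 0.04  ]
```

Roll seated, with its top at 0.074. Picking the disc up where it was laid.

>>> jog_arm(
  moves=[
    [0, 0.002, 0.025, 0],
    [0, 0.002, 0.042, 0],
    [0, 0.002, 0.051, 0],
    [0, 0.002, 0.052, 0],
    [0, 0.002, 0.052, 0],
  ],
)

```text
clock: 33.48
position: [0.4325, 0.0902, 0.0235]
ee_rot: [2.221, 2.221, 0.001]
force: [0.9, -0.4, -0.0]
width: 0.922
gripper_force: 0.0
```

>>> jog_arm(
  moves=[
    [0, 0, 0, 0],
    [0, 0, 0, 0],
    [0, 0, 0, 0],
    [0, 0, 0, 0],
    [0, 0, 0, 0],
    [0, 0, 0, 0],
    [0, 0, 0, 0],
  ],
  hand=0.025,
  newtons=12,
)

```text
clock: 34.35
position: [0.4319, 0.09, 0.0227]
ee_rot: [-2.222, -2.221, 0.0]
force: [-0.4, -0.2, 0.1]
width: 0.398
gripper_force: 12.0
```

>>> jog_arm(
  moves=[
    [0, 0, -0.01, 0],
    [0, 0, -0.04, 0],
    [0, 0, -0.09, 0],
    [0, 0, -0.14, 0],
    [0, 0, -0.17, 0],
    [0, 0, -0.17, 0],
    [0, 0, -0.17, 0],
  ],
)

```text
clock: 35.22
position: [0.4315, 0.0897, 0.1923]
ee_rot: [-2.222, -2.221, 0.001]
force: [0.7, -0.0, -1.2]
width: 0.398
gripper_force: 12.0
```

```bash
python3 to.py 0.6152,0.1393,0.19,0
```

```text
t 35.23 pos [0.4315 0.0897 0.1923] tilt z [-6.e-04 -5.e-04 -1.e+00] yaw -0.0 q7 -0.61 F [ 0.7 -0.  -1.2] w 36.5mm g 11.999776242300868
0.6152,0.1393,0.19,0 -> [0.0497 0.1837 0.0022] spin -0.000 alt 3.141
```

>>> jog_arm(
  moves=[
    [0.01, 0.04, 0, 0],
    [0.025, 0.09, 0, 0],
    [0.04, 0.14, 0, 0],
    [0.05, 0.184, 0, 0],
    [0.05, 0.184, 0.02, 0],
    [0.05, 0.184, 0.045, 0],
    [0.05, 0.184, 0.045, 0],
    [0.05, 0.184, 0.045, 0],
  ],
)

```text
clock: 36.22
position: [0.6154, 0.1401, 0.1477]
ee_rot: [-2.221, -2.222, 0.001]
force: [-0.4, 0.2, 0.2]
width: 0.395
gripper_force: 12.0
```

```bash
python3 to.py 0.6152,0.1397,0.099,0
```

```text
t 36.23 pos [0.6154 0.1401 0.1477] tilt z [-8.e-04 -1.e-04 -1.e+00] yaw 0.0 q7 -0.70 F [-0.4  0.2  0.2] w 36.3mm g 11.99976539297495
0.6152,0.1397,0.099,0 -> [-0.0004 -0.0002  0.0487] spin 0.000 alt -3.141
```

>>> jog_arm(
  moves=[
    [0, 0, 0.008, 0],
    [0, 0, 0.014, 0],
    [0, 0, 0.02, 0],
    [0, 0, 0.026, 0],
    [0, 0, 0.03, 0],
    [0, 0, 0.03, 0],
  ],
)

```text
clock: 36.98
position: [0.6158, 0.14, 0.1173]
ee_rot: [-2.221, -2.221, 0.001]
force: [-0.5, 0.2, -0.2]
width: 0.398
gripper_force: 12.0
```

```bash
python3 to.py 0.6152,0.1397,0.099,0
```

```text
t 36.98 pos [0.6158 0.14   0.1173] tilt z [-6.e-04 -2.e-04 -1.e+00] yaw 0.0 q7 -0.72 F [-0.5  0.2 -0.2] w 36.5mm g 11.999789726687595
0.6152,0.1397,0.099,0 -> [-0.0003 -0.0005  0.0183] spin 0.000 alt -3.142
```

>>> jog_arm(
  moves=[
    [0, 0, 0.008, 0],
    [0, 0, 0.014, 0],
    [0, 0, 0.018, 0],
    [0, 0, 0.0195, 0],
    [0, 0, 0.0195, 0],
  ],
)

```text
clock: 37.6
position: [0.616, 0.1401, 0.0982]
ee_rot: [2.222, 2.221, 0.0]
force: [-0.4, 0.1, -1.4]
width: 0.397
gripper_force: 12.0
```

>>> jog_arm(
  moves=[
    [0, 0, 0, 0],
    [0, 0, 0, 0],
    [0, 0, 0, 0],
    [0, 0, 0, 0],
    [0, 0, -0.03, 0],
    [0, 0, -0.07, 0],
    [0, 0, -0.12, 0],
    [0.02, -0.06, -0.12, 0],
    [0.043, -0.12, -0.12, 0],
    [0.043, -0.18, -0.12, 0],
    [0.043, -0.203, -0.12, 0],
    [0.043, -0.203, -0.08, 0],
    [0.043, -0.203, -0.04, 0],
    [0.043, -0.203, -0.02, 0],
    [0.043, -0.203, -0.02, 0],
    [0.043, -0.203, -0.02, 0],
  ],
  hand=0.085,
)

```text
clock: 39.6
position: [0.4134, 0.1836, 0.1191]
ee_rot: [2.221, 2.221, 0.002]
force: [-0.1, 0.8, 0.3]
width: 0.927
gripper_force: 0.0
```

```bash
python3 to.py 0.4134,0.1837,0.023,0;  python3 - <<'E'
from h import *
from m2 import comp
from m import rolls
for n in('top','scene'):
    d=cam(n); W=cloud(d); save(n+'7.png',d['color'])
    for nm,lo,hi,c in(('hubtop',.098,.109,(.615,.14)),('flange',.074,.086,(.615,.14)),('core',.084,.096,(.593,-.099))):
        try:k=comp(W,lo,hi,c,.04)
        except Exception: print(n,nm,'none'); continue
        print(n,nm,k.sum(),W[k].mean(0).round(4),np.median(W[k][:,2]).round(4))
    for o in rolls(d):
        if o[4][1]>.1 and o[4][1]<.5: print(o[3].round(3),o[4])
E
```

```text
t 39.60 pos [0.4134 0.1836 0.1191] tilt z [ 1.e-03  6.e-04 -1.e+00] yaw 0.0 q7 -0.96 F [-0.1  0.8  0.3] w 85.1mm g 0.0
0.4134,0.1837,0.023,0 -> [ 0.0001 -0.0001  0.0961] spin 0.000 alt -3.142
top hubtop 104 [0.6122 0.1393 0.1039] 0.1043
top flange 213 [0.6097 0.1386 0.0787] 0.0787
top core 38 [ 0.5859 -0.0963  0.0887] 0.0878
0.039 [0.5653 0.3132 0.0395]
scene hubtop 109 [0.6194 0.1397 0.1035] 0.1036
scene flange 188 [0.6255 0.1405 0.0789] 0.0788
scene core 45 [ 0.5979 -0.094   0.0896] 0.0894
0.04 [0.572  0.3143 0.04  ]
```

>>> jog_arm(
  moves=[
    [0, 0, 0.04, 0],
    [0, 0, 0.07, 0],
    [0, 0, 0.09, 0],
    [0, 0, 0.096, 0],
    [0, 0, 0.096, 0],
    [0, 0, 0.096, 0],
  ],
)

```text
clock: 40.45
position: [0.4136, 0.1834, 0.0231]
ee_rot: [2.221, 2.221, 0.002]
force: [1.0, -1.0, 0.2]
width: 0.926
gripper_force: 0.0
```

>>> jog_arm(
  moves=[
    [0, 0, 0, 0],
    [0, 0, 0, 0],
    [0, 0, 0, 0],
    [0, 0, 0, 0],
    [0, 0, 0, 0],
    [0, 0, 0, 0],
  ],
  hand=0.045,
  newtons=15,
)

```text
clock: 41.2
position: [0.4131, 0.1831, 0.0223]
ee_rot: [2.221, 2.221, 0.0]
force: [0.4, -1.5, 4.7]
width: 0.655
gripper_force: 15.0
```

>>> jog_arm(
  moves=[
    [0, 0, -0.01, 0],
    [0, 0, -0.04, 0],
    [0, 0, -0.09, 0],
    [0, 0, -0.14, 0],
    [0, 0, -0.19, 0],
    [0, 0, -0.19, 0],
    [0, 0, -0.19, 0],
  ],
)

```text
clock: 42.08
position: [0.4125, 0.1826, 0.2118]
ee_rot: [2.222, 2.221, -0.001]
force: [-0.3, -0.2, -1.0]
width: 0.656
gripper_force: 15.0
```

```bash
python3 to.py 0.4553,-0.3934,0.2,0; python3 - <<'E'
from h import *
from m import rolls
for n in('top','scene'):
    d=cam(n); W=cloud(d); save(n+'8.png',d['color'])
    for o in rolls(d):
        if o[4][1]>.1 and o[4][1]<.5: print(n,np.round(o[:3],1),o[3].round(3),o[4])
    for nm,c in(('p1',(.455,-.393)),('p2',(.54,-.295))):
        k=(W[...,2]>.066)&(W[...,2]<.082)&(np.hypot(W[...,0]-c[0],W[...,1]-c[1])<.03)
        print(n,nm,k.sum(),W[k].mean(0).round(4))
E
```

```text
t 42.08 pos [0.4125 0.1826 0.2118] tilt z [-3.e-04 -7.e-04 -1.e+00] yaw -0.0 q7 -0.82 F [-0.3 -0.2 -1. ] w 60.2mm g 14.999752566218376
0.4553,-0.3934,0.2,0 -> [-0.5759  0.043   0.0122] spin -0.000 alt 3.141
top p1 39 [ 0.4523 -0.3926  0.0736]
top p2 36 [ 0.537  -0.2945  0.0728]
scene [332.  242.5  10.6] 0.04 [0.572  0.3143 0.04  ]
scene p1 29 [ 0.4585 -0.3926  0.0719]
scene p2 30 [ 0.5433 -0.2948  0.0727]
```

>>> jog_arm(
  moves=[
    [-0.04, 0, 0, 0],
    [-0.1, 0.01, 0, 0],
    [-0.16, 0.015, 0, 0],
    [-0.22, 0.02, 0, 0],
    [-0.28, 0.025, 0, 0],
    [-0.34, 0.03, 0, 0],
    [-0.4, 0.035, 0, 0],
    [-0.46, 0.04, 0, 0],
    [-0.51, 0.043, 0, 0],
    [-0.55, 0.043, 0, 0],
    [-0.576, 0.043, 0, 0],
    [-0.576, 0.043, 0.04, 0],
    [-0.576, 0.043, 0.08, 0],
    [-0.576, 0.043, 0.09, 0],
    [-0.576, 0.043, 0.09, 0],
    [-0.576, 0.043, 0.09, 0],
  ],
)

```text
clock: 44.18
position: [0.4569, -0.3932, 0.1236]
ee_rot: [2.22, 2.22, 0.001]
force: [-0.3, 0.4, -0.7]
width: 0.652
gripper_force: 15.0
```

```bash
python3 to.py 0.4553,-0.3935,0.036,0
```

```text
t 44.17 pos [ 0.4569 -0.3932  0.1236] tilt z [ 0.0017 -0.0011 -1.    ] yaw 0.0 q7 0.28 F [-0.3  0.4 -0.7] w 59.8mm g 14.999932763166726
0.4553,-0.3935,0.036,0 -> [-0.0002 -0.0017  0.0876] spin 0.000 alt -3.141
```

>>> jog_arm(
  moves=[
    [0, -0.002, 0.01, 0],
    [0, -0.002, 0.02, 0],
    [0, -0.002, 0.03, 0],
    [0, -0.002, 0.04, 0],
    [0, -0.002, 0.045, 0],
    [0, -0.002, 0.045, 0],
  ],
)

```text
clock: 44.92
position: [0.4544, -0.394, 0.0769]
ee_rot: [2.221, 2.22, -0.0]
force: [3.3, -6.8, -6.5]
width: 0.656
gripper_force: 15.0
```

```bash
python3 to.py 0.4553,-0.3935,0.036,0
```

```text
t 44.92 pos [ 0.4544 -0.394   0.0769] tilt z [ 0.0012 -0.0012 -1.    ] yaw -0.0 q7 0.24 F [ 3.3 -6.8 -6.5] w 60.2mm g 14.996585135813802
0.4553,-0.3935,0.036,0 -> [0.0005 0.0009 0.0409] spin -0.001 alt 3.141
```

>>> jog_arm(
  moves=[
    [-0.001, 0.0005, 0, 0],
    [-0.002, 0.001, 0, 0],
    [-0.002, 0.001, 0, 0],
  ],
)

```text
clock: 45.3
position: [0.4545, -0.3943, 0.0769]
ee_rot: [-2.22, -2.221, 0.0]
force: [0.3, 0.8, -0.5]
width: 0.653
gripper_force: 15.0
```

```bash
python3 to.py 0.4553,-0.3935,0.036,0; python3 - <<'E'
from h import *
a=cam('scene')['color']; b=cam('top')['color']
save('g9.png',np.hstack([cv2.resize(a[100:240,80:240],None,fx=2.5,fy=2.5,interpolation=2),cv2.resize(b[140:280,340:500],None,fx=2.5,fy=2.5,interpolation=2)]))
E
```

```text
t 45.30 pos [ 0.4545 -0.3943  0.0769] tilt z [-1.e-03  9.e-04 -1.e+00] yaw 0.0 q7 0.24 F [ 0.3  0.8 -0.5] w 60.0mm g 14.9993757577613
0.4553,-0.3935,0.036,0 -> [0.0008 0.0008 0.0409] spin 0.000 alt -3.141
```

View pics/g9.png

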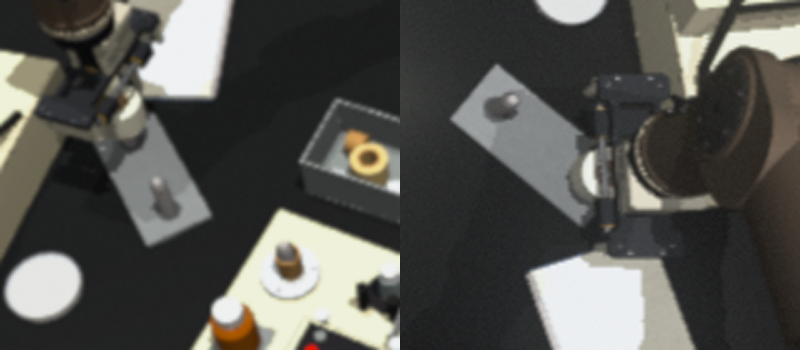

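The roll is on post1 in the left half, around (125,115), and the post2 pin stands at (160,195). The contact force is gone, so I'm lowering it.

>>> jog_arm(
  moves=[
    [0, 0, 0.01, 0],
    [0, 0, 0.02, 0],
    [0, 0, 0.028, 0],
    [0, 0, 0.034, 0],
    [0, 0, 0.04, 0],
    [0, 0, 0.041, 0],
    [0, 0, 0.041, 0],
  ],
)

```text
clock: 46.28
position: [0.455, -0.3949, 0.0363]
ee_rot: [2.221, 2.221, 0.0]
force: [-0.1, 0.6, -0.2]
width: 0.655
gripper_force: 15.0
```

```bash
python3 to.py 0.4553,-0.3935,0.036,0
```

```text
t 46.27 pos [ 0.455  -0.3949  0.0363] tilt z [ 2.e-04 -1.e-04 -1.e+00] yaw -0.0 q7 0.21 F [-0.1  0.6 -0.2] w 60.1mm g 14.999520150013268
0.4553,-0.3935,0.036,0 -> [0.0014 0.0003 0.0003] spin -0.000 alt 3.142
```

>>> jog_arm(
  moves=[
    [0, 0, 0.001, 0],
    [0, 0, 0.0015, 0],
    [0, 0, 0.0015, 0],
  ],
)

```text
clock: 46.65
position: [0.4549, -0.395, 0.0348]
ee_rot: [2.221, 2.221, -0.0]
force: [0.9, -0.8, -0.8]
width: 0.659
gripper_force: 15.0
```

>>> jog_arm(
  moves=[
    [0, 0, 0, 0],
    [0, 0, 0, 0],
    [0, 0, 0, 0],
    [0, 0, 0, 0],
    [0, 0, -0.03, 0],
    [0, 0, -0.08, 0],
    [0, 0, -0.14, 0],
    [0, 0, -0.2, 0],
    [0.06, 0.01, -0.2, 0],
    [0.12, 0.02, -0.2, 0],
    [0.18, 0.03, -0.2, 0],
    [0.24, 0.04, -0.2, 0],
    [0.3, 0.05, -0.2, 0],
    [0.36, 0.06, -0.2, 0],
    [0.42, 0.07, -0.2, 0],
    [0.42, 0.07, -0.2, 0],
  ],
  hand=0.078,
)

```text
clock: 48.65
position: [0.5249, 0.0315, 0.2354]
ee_rot: [-2.211, -2.231, -0.005]
force: [-0.8, -0.3, -0.4]
width: 0.85
gripper_force: 0.0
```

```bash
python3 to.py 0.5686,0.3137,0.2,0; python3 - <<'E'
from h import *
from m import rolls
for n in('top','scene'):
    d=cam(n); W=cloud(d)
    for o in rolls(d): print(n,np.round(o[:3],1),o[3].round(3),o[4])
E
```

```text
t 48.65 pos [0.5249 0.0315 0.2354] tilt z [ 0.0014  0.0027 -1.    ] yaw 0.5 q7 -0.44 F [-0.8 -0.3 -0.4] w 78.1mm g 0.0
0.5686,0.3137,0.2,0 -> [0.2817 0.0463 0.0362] spin 0.009 alt -3.132
top [172.3 173.   10.1] 0.04 [0.5652 0.3131 0.04  ]
top [ 60.  151.   48.8] 0.057 [0.628  0.6403 0.0574]
top [326.5 136.5  20.6] 0.122 [ 0.6506 -0.1288  0.1221]
scene [332.  242.5  10.6] 0.04 [0.572  0.3143 0.0399]
scene [ 96.5 213.5  15.2] 0.015 [ 0.6909 -0.3937  0.0152]
scene [130.5 150.5  10.1] 0.052 [ 0.4616 -0.3863  0.052 ]
scene [ 18.  138.   13.5] 0.099 [ 0.558  -0.7244  0.0994]
```

>>> jog_arm(
  moves=[
    [0.05, 0.01, 0, 0],
    [0.11, 0.02, 0, 0],
    [0.17, 0.03, 0, 0],
    [0.23, 0.04, 0, 0],
    [0.27, 0.044, 0, 0],
    [0.288, 0.044, 0, 0],
    [0.288, 0.044, 0.06, 0],
    [0.288, 0.044, 0.11, 0],
    [0.288, 0.044, 0.15, 0],
    [0.288, 0.044, 0.15, 0],
    [0.288, 0.044, 0.15, 0],
  ],
)

```text
clock: 50.12
position: [0.5702, 0.3125, 0.0864]
ee_rot: [2.223, 2.219, 0.003]
force: [-0.4, 0.4, 1.2]
width: 0.846
gripper_force: 0.0
```

```bash
python3 to.py 0.5686,0.3137,0.023,0
```

```text
t 50.12 pos [0.5702 0.3125 0.0864] tilt z [ 1.6e-03  7.0e-04 -1.0e+00] yaw -0.1 q7 -1.01 F [-0.4  0.4  1.2] w 77.7mm g 0.0
0.5686,0.3137,0.023,0 -> [ 0.0012 -0.0017  0.0634] spin -0.002 alt 3.140
```

>>> jog_arm(
  moves=[
    [0.001, -0.0015, 0.03, 0],
    [0.001, -0.0015, 0.05, 0],
    [0.001, -0.0015, 0.06, 0],
    [0.001, -0.0015, 0.063, 0],
    [0.001, -0.0015, 0.063, 0],
    [0.001, -0.0015, 0.063, 0],
  ],
)

```text
clock: 50.88
position: [0.5678, 0.3144, 0.0225]
ee_rot: [2.221, 2.221, 0.002]
force: [0.9, -0.3, -0.2]
width: 0.852
gripper_force: 0.0
```

>>> jog_arm(
  moves=[
    [0, 0, 0, 0],
    [0, 0, 0, 0],
    [0, 0, 0, 0],
    [0, 0, 0, 0],
    [0, 0, 0, 0],
    [0, 0, 0, 0],
  ],
  hand=0.045,
  newtons=15,
)

```text
clock: 51.62
position: [0.5676, 0.3141, 0.0219]
ee_rot: [2.221, 2.221, 0.001]
force: [-0.2, 0.5, 3.1]
width: 0.64
gripper_force: 15.0
```

>>> jog_arm(
  moves=[
    [0, 0, -0.01, 0],
    [0, 0, -0.04, 0],
    [0, 0, -0.09, 0],
    [0, 0, -0.14, 0],
    [0, 0, -0.2, 0],
    [0, 0, -0.2, 0],
    [0, 0, -0.2, 0],
  ],
)

```text
clock: 52.5
position: [0.5672, 0.3137, 0.2216]
ee_rot: [2.221, 2.221, -0.001]
force: [-0.2, -0.3, -1.0]
width: 0.645
gripper_force: 15.0
```

```bash
python3 to.py 0.5402,-0.2955,0.2,0
```

```text
t 52.50 pos [0.5672 0.3137 0.2216] tilt z [-1.e-04 -6.e-04 -1.e+00] yaw -0.0 q7 -0.93 F [-0.2 -0.3 -1. ] w 59.3mm g 14.999877791851759
0.5402,-0.2955,0.2,0 -> [-0.6092 -0.027   0.0219] spin -0.000 alt 3.142
```

>>> jog_arm(
  moves=[
    [-0.04, 0, 0, 0],
    [-0.1, -0.005, 0, 0],
    [-0.16, -0.01, 0, 0],
    [-0.22, -0.01, 0, 0],
    [-0.28, -0.015, 0, 0],
    [-0.34, -0.02, 0, 0],
    [-0.4, -0.02, 0, 0],
    [-0.46, -0.025, 0, 0],
    [-0.52, -0.027, 0, 0],
    [-0.57, -0.027, 0, 0],
    [-0.609, -0.027, 0, 0],
    [-0.609, -0.027, 0.05, 0],
    [-0.609, -0.027, 0.09, 0],
    [-0.609, -0.027, 0.1, 0],
    [-0.609, -0.027, 0.1, 0],
    [-0.609, -0.027, 0.1, 0],
  ],
)

```text
clock: 54.5
position: [0.5414, -0.2949, 0.1232]
ee_rot: [2.22, 2.22, 0.001]
force: [0.5, 0.0, -1.1]
width: 0.641
gripper_force: 15.0
```

```bash
python3 to.py 0.5402,-0.2955,0.036,0; python3 - <<'E'
from h import *
for n in('top','scene'):
    d=cam(n); W=cloud(d)
    k=(W[...,2]>.066)&(W[...,2]<.082)&(np.hypot(W[...,0]-.455,W[...,1]+.393)<.03)
    print(n,k.sum(),W[k].mean(0).round(4) if k.any() else '')
E
```

```text
t 54.50 pos [ 0.5414 -0.2949  0.1232] tilt z [ 2.e-03 -8.e-04 -1.e+00] yaw 0.0 q7 0.03 F [ 0.5  0.  -1.1] w 58.8mm g 14.999852743931115
0.5402,-0.2955,0.036,0 -> [-0.0005 -0.0014  0.0872] spin 0.000 alt -3.141
top 40 [ 0.4526 -0.3926  0.0733]
scene 0
```

>>> jog_arm(
  moves=[
    [-0.0005, -0.001, 0.01, 0],
    [-0.0005, -0.001, 0.02, 0],
    [-0.0005, -0.001, 0.03, 0],
    [-0.0005, -0.001, 0.038, 0],
    [-0.0005, -0.001, 0.045, 0],
    [-0.0005, -0.001, 0.045, 0],
  ],
)

```text
clock: 55.35
position: [0.5393, -0.2959, 0.0761]
ee_rot: [-2.222, -2.221, 0.001]
force: [1.5, -2.7, -2.0]
width: 0.642
gripper_force: 15.0
```

```bash
python3 to.py 0.5402,-0.2955,0.035,0
```

```text
t 55.35 pos [ 0.5393 -0.2959  0.0761] tilt z [-3.e-04 -2.e-04 -1.e+00] yaw -0.0 q7 -0.00 F [ 1.5 -2.7 -2. ] w 58.9mm g 14.999299615155905
0.5402,-0.2955,0.035,0 -> [0.0004 0.0009 0.0411] spin -0.000 alt 3.141
```

>>> jog_arm(
  moves=[
    [-0.001, 0.001, 0.003, 0],
    [-0.001, 0.001, 0.012, 0],
    [-0.001, 0.001, 0.022, 0],
    [-0.001, 0.001, 0.03, 0],
    [-0.001, 0.001, 0.036, 0],
    [-0.001, 0.001, 0.041, 0],
    [-0.001, 0.001, 0.041, 0],
  ],
)

```text
clock: 56.22
position: [0.5402, -0.2963, 0.0354]
ee_rot: [-2.221, -2.221, 0.0]
force: [-0.7, -0.8, -0.2]
width: 0.641
gripper_force: 15.0
```

```bash
python3 to.py 0.5402,-0.2955,0.035,0
```

```text
t 56.23 pos [ 0.5402 -0.2963  0.0354] tilt z [-4.e-04  2.e-04 -1.e+00] yaw -0.0 q7 -0.03 F [-0.7 -0.8 -0.2] w 58.9mm g 14.999889386817813
0.5402,-0.2955,0.035,0 -> [ 0.0008 -0.      0.0004] spin -0.000 alt 3.142
```

Release, rise and go clear for a last look.

>>> jog_arm(
  moves=[
    [0, 0, 0.001, 0],
    [0, 0, 0.0015, 0],
    [0, 0, 0.0015, 0],
  ],
)

```text
clock: 56.6
position: [0.5405, -0.2965, 0.0344]
ee_rot: [2.221, 2.221, -0.0]
force: [-0.2, 0.4, -0.8]
width: 0.644
gripper_force: 15.0
```

>>> jog_arm(
  moves=[
    [0, 0, 0, 0],
    [0, 0, 0, 0],
    [0, 0, 0, 0],
    [0, 0, 0, 0],
    [0, 0, -0.03, 0],
    [0, 0, -0.08, 0],
    [0, 0, -0.14, 0],
    [0, 0, -0.2, 0],
    [0, -0.06, -0.2, 0],
    [0, -0.12, -0.2, 0],
    [0, -0.17, -0.2, 0],
    [0, -0.17, -0.2, 0],
    [0, -0.17, -0.2, 0],
  ],
  hand=0.08,
)

```text
clock: 58.22
position: [0.3708, -0.2966, 0.2347]
ee_rot: [2.221, 2.22, 0.0]
force: [0.5, 0.3, -0.0]
width: 0.871
gripper_force: 0.0
```

```bash
python3 to.py; python3 - <<'E'
from h import *
from m import rolls
from m2 import comp
ims=[]
for n in('top','scene'):
    d=cam(n); W=cloud(d); save(n+'_end.png',d['color'])
    for o in rolls(d): print(n,np.round(o[:3],1),o[3].round(3),o[4])
    for nm,lo,hi,c in(('hubtop',.098,.109,(.615,.14)),('core',.084,.096,(.593,-.099)),('r1',.044,.058,(.455,-.394)),('r2',.044,.058,(.54,-.295))):
        try:k=comp(W,lo,hi,c,.045); print(n,nm,k.sum(),W[k].mean(0).round(4),np.median(W[k][:,2]).round(4))
        except Exception: print(n,nm,'none')
E
```

```text
t 58.23 pos [ 0.3708 -0.2966  0.2347] tilt z [ 1.e-03 -8.e-04 -1.e+00] yaw -0.0 q7 0.33 F [ 0.5  0.3 -0. ] w 80.0mm g 0.0
top [400.6 258.7  13.1] 0.011 [ 0.3163 -0.3518  0.0105]
top [ 60.  151.   48.8] 0.057 [0.6279 0.6402 0.0575]
top hubtop 106 [0.6124 0.1396 0.1037] 0.1038
top core 35 [ 0.5861 -0.0963  0.0886] 0.088
top r1 23 [ 0.4271 -0.3987  0.0508] 0.0506
top r2 282 [ 0.5361 -0.293   0.0509] 0.0508
scene [ 96.5 213.5  15.2] 0.015 [ 0.6909 -0.3937  0.0152]
scene [139.8 176.8  18.3] 0.049 [ 0.5444 -0.3111  0.0492]
scene [ 18.  138.   13.5] 0.099 [ 0.5581 -0.7242  0.0995]
scene [133.2 122.3  18.5] 0.01 [ 0.3183 -0.4628  0.0099]
scene hubtop 107 [0.6196 0.1394 0.1039] 0.1041
scene core 39 [ 0.597  -0.0939  0.0892] 0.0887
scene r1 183 [ 0.46   -0.3897  0.0501] 0.0502
scene r2 205 [ 0.5446 -0.292   0.0506] 0.0507
```

View pics/scene_end.png

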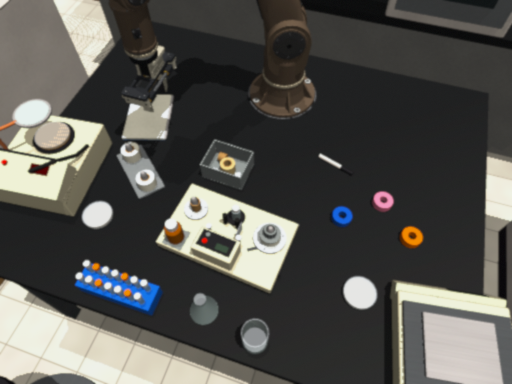

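The final view matches the task: rolls on both posts at (130,153) and (146,181), backing in the bin at (228,163), core on the take-up at (195,203), and the disc on the short roll at (269,233). The bottle, vial and bystanders have not moved.

```bash
python3 -c "
from cell import arm
print(arm.sign_off())"
```

```text
the job is handed in; nothing more can be done
None
```

The job is handed in after about 58 s: the supply spindle has the vial-label roll with the disc back on it, the core is on the take-up spindle, the used backing is in the bin, and one bottle-label roll is on each post.

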